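# Restock the dressing-round caddy

### The arm

A 6-joint arm with a two-finger parallel gripper is mounted at the origin on the work surface. World frame = base frame: x ahead of the robot, y to its left, z up, the work surface at z = 0. Lengths are in m, angles in rad, forces in N, time in s.
With the tool pointing down it reaches from about 0.3 to 0.85 m from the base axis. Payload 5.4 kg.
Tool frame: the origin (TCP) lies at the very end of the fingers, on their centre line; the grasp point (between the pads) lies 19 mm behind it (env.grip_point_offset is the distance from the TCP to the grasp point, in m); z points along the fingers, y is the line along which they close (so a half turn about z gives the same grasp; the last joint's range is limited). The gripper opens to 85 mm and grips with 20 to 120 N. Pads are 22 mm wide; open, the fingers measure 114 mm over their backs; the gripper's body (76 mm by 85 mm) begins 54 mm behind the grasp point. The pads swing forward as they close: fully open they stand 13 mm farther back than shut.
Start: joints at [-1.461, 0.158, 1.597, -0, 1.386, -0.21], TCP at [0.181, -0.546, 0.231] pointing down, gripper open.
Joint ranges: [-2.91, 2.91], [-0.94, 2.29], [0.18, 2.7], [-1.29, 4.43], [0.17, 2.64], [-3, 3]. Speed limits (rad/s): [2.57, 2.57, 3.14, 3.14, 3.14, 3.14].

### API

Orientations are given as a unit quaternion [x, y, z, w].
In Python, from bench import env, optics gives the robot as it stands. The module is installed in compiled form; this text tells all that it offers. Calls block until the motion is done:
- env.reach(position, orientation): joint-space move of the TCP to a pose.
- env.line_to(position, feed=0.15, orientation=None, threshold=None): straight line of the TCP; orientation=None keeps the orientation; feed is the mean speed in m/s. With threshold (N) it stops when the force on the tool has changed by that much, and returns True; else False.
- env.goto_joints(angles): joint-space move.
- env.gripper_to(opening, f_grip=None): finger opening in m; f_grip is the grip in N (None keeps the last); returns when the fingers have stopped.
- env.dwell(seconds).
- env.solve_ik(position, orientation): joint angles nearest the present ones, or None.
- optics.grab_frame(name): name is "scene" or "side" or "wrist"; returns a dict with "pixels" (384x512x3 uint8, blue, green, red), "mtx" (3x3 intrinsics, pixels), "R" (3x3) and "t" (3): a world point X has camera coordinates R X + t; the wrist camera has in their place "tool_from_camera" (4x4, takes a point from camera to tool coordinates, whose origin is the TCP and whose axes are the flange's). Camera axes: x right, y down, z forward; pixel columns grow to the right and rows downward; lengths in m; the calibration is good to about 2 mm. A picture is of the moment at which its call begins: read the wrist's pose just before it. There is no depth.
A pose or a line that the arm cannot do raises env.PlanningError and nothing moves.
- env.close_job(): hands the job in; it is judged then, once.
Trained networks look in the newest picture that a camera, given by its name, has taken for a name from the list of things; names that differ only in an ending like _2 or _b are one class to them, and where a whole thing is asked for, a point or a joint stands for the part that bears it (a point fixed in the world has none). Each returns a list of dicts, best first, with "p" (0 to 1); they miss things now and then, are a little off and sometimes report something else, mostly with a low value. They report only what shows in the picture. A call takes as long as a camera call.
- optics.masks_of(camera, query): "pixels" (384x512 bool, what is visible of it) and "bbox" ([left, top, right, bottom] in pixels, round what is visible of it).
Readings, each from a call of its own:
- env.read_time_s(): time.
- env.read_joint_pos(): joint angles.
- env.read_dq(): joint speeds.
- env.read_tau(): joint torques, N m.
- env.read_ee_pos(): TCP position.
- env.read_tcp_rot(): TCP orientation.
- env.read_ft_force(): force on the tool from outside, world axes, zero at the start.
- env.read_wrist_torque(): the same for the moment, N m.
- env.read_grip_width(): finger opening in m.
- env.read_grip_force(): force on a finger pad.
Only numpy, scipy, OpenCV 4.12 (cv2) and the standard library are available. Lean on these libraries where they do the work, as an engineer would, in place of code of your own. Each camera call takes 0.05 s, during which the arm holds its last target. There are 200 camera calls.

### The job

Restock the sky-blue caddy for the dressing round: stand each of the four white supplies (bottle, jar, spray can and carton) upright on the floor of the compartment that has the colour of its cap, lid or top. Set them down gently rather than dropping them in, and leave the brown bottle and the brown jar standing where they are, though their caps have the same colours.

Things in the scene. Friction and masses are not known exactly. Their poses are not given: they have to be found in the camera images.
- bottle_green: white plastic bottle with a green cap, loose, standing; round body 42 mm across and straight up to 72 mm, then a shoulder and the cap 26 mm across; 92 mm high in all; about 0.14 kg. Origin: centre of its underside, z up.
- jar_red: white plastic jar with a red lid, loose, standing; round body 50 mm across and straight up to 60 mm, then a shoulder and the lid 34 mm across; 76 mm high in all; about 0.13 kg. Origin: centre of its underside, z up.
- can_yellow: white spray can with a yellow cap, loose, standing; round body 38 mm across and straight up to 80 mm, then the tapering cap 32 mm across; 98 mm high in all; about 0.12 kg. Origin: centre of its underside, z up.
- carton_purple: white carton with a purple top, loose, standing at any yaw; 34 (its x) by 50 (its y) by 86 mm high; about 0.07 kg. Origin: centre of its underside, z up.
- bottle_brown: look-alike that does not belong: brown bottle with a green cap, same shape and size as the white bottle, loose, standing. Origin: centre of its underside, z up.
- jar_brown: look-alike that does not belong: brown jar with a red lid, same shape and size as the white jar, loose, standing. Origin: centre of its underside, z up.
- insert_green: green open insert of the sky-blue caddy, place of the white bottle with the green cap. Fixed. Outside 86 (its x) by 76 (its y) by 20 mm high, walls and floor 3 mm. Origin: centre of its underside, 4 mm above the table; z up. The four inserts adjoin along y, 78 mm apart, order varies. Caddy: fixed, 96 by 322 mm, rim 25 mm above the table, low loop handle at each end.
- insert_red: red open insert of the sky-blue caddy, place of the white jar with the red lid. Fixed. Outside 86 (its x) by 76 (its y) by 20 mm high, walls and floor 3 mm. Origin: centre of its underside, 4 mm above the table; z up. The four inserts adjoin along y, 78 mm apart, order varies. Caddy: fixed, 96 by 322 mm, rim 25 mm above the table, low loop handle at each end.
- insert_yellow: yellow open insert of the sky-blue caddy, place of the can with the yellow cap. Fixed. Outside 86 (its x) by 76 (its y) by 20 mm high, walls and floor 3 mm. Origin: centre of its underside, 4 mm above the table; z up. The four inserts adjoin along y, 78 mm apart, order varies. Caddy: fixed, 96 by 322 mm, rim 25 mm above the table, low loop handle at each end.
- insert_purple: purple open insert of the sky-blue caddy, place of the carton with the purple top. Fixed. Outside 86 (its x) by 76 (its y) by 20 mm high, walls and floor 3 mm. Origin: centre of its underside, 4 mm above the table; z up. The four inserts adjoin along y, 78 mm apart, order varies. Caddy: fixed, 96 by 322 mm, rim 25 mm above the table, low loop handle at each end.

How it is judged:
At the end, for the whole second after the job is handed in: Each white supply stands upright (0.1 rad) on the floor (5 mm) of its own colour's compartment, centre within 28 mm of its centre, released and at rest; the brown bottle and jar stand upright within 30 mm of where they started (horizontal distance between bottle_green and insert_green below 0.028 m and z of bottle_green in the frame of insert_green below 0.008 m and angle between each of bottle_green, jar_red, can_yellow, carton_purple, bottle_brown, jar_brown's own z axis and vertical below 0.1 rad and linear speed of each of bottle_green, jar_red, can_yellow, carton_purple below 0.02 m/s and angular speed of each of bottle_green, jar_red, can_yellow, carton_purple below 0.2 rad/s and contact force between the fingers and bottle_green below 0.05 N and horizontal distance between jar_red and insert_red below 0.028 m and z of jar_red in the frame of insert_red below 0.008 m and contact force between the fingers and jar_red below 0.05 N and horizontal distance between can_yellow and insert_yellow below 0.028 m and z of can_yellow in the frame of insert_yellow below 0.008 m and contact force between the fingers and can_yellow below 0.05 N and horizontal distance between carton_purple and insert_purple below 0.028 m and z of carton_purple in the frame of insert_purple below 0.008 m and contact force between the fingers and carton_purple below 0.05 N and distance of each of bottle_brown, jar_brown from where it was at the start of the episode below 0.03 m); the robot touches nothing.
It fails at once if a brown look-alike is moved more than 30 mm or tipped (distance of any of bottle_brown, jar_brown from where it was at the start of the episode above 0.03 m or angle between any of bottle_brown, jar_brown's own z axis and vertical above 0.3 rad).
It fails at once if a supply is dropped: it is out of the fingers while over its compartment with its underside more than about 30 mm above the compartment's floor ((horizontal distance between bottle_green and insert_green below 0.04 m and z of bottle_green in the frame of insert_green above 0.033 m and contact force between the fingers and bottle_green below 0.02 N) or (horizontal distance between jar_red and insert_red below 0.04 m and z of jar_red in the frame of insert_red above 0.033 m and contact force between the fingers and jar_red below 0.02 N) or (horizontal distance between can_yellow and insert_yellow below 0.04 m and z of can_yellow in the frame of insert_yellow above 0.033 m and contact force between the fingers and can_yellow below 0.02 N) or (horizontal distance between carton_purple and insert_purple below 0.04 m and z of carton_purple in the frame of insert_purple above 0.033 m and contact force between the fingers and carton_purple below 0.02 N)).
It also fails if it takes over 102 s, if anything falls off the work surface, if the arm or the gripper's body presses on something with over 40 N, if the wrist force passes 120 N, or if a joint passes its speed limit or range.

## Working session

There is one attempt and no reset: what is moved stays moved. The work goes in short steps, each a Python script; the robot and the scene stay as the last script left them, time stands still between calls to the robot, and variables do not carry over. Pictures are saved under pics/ and viewed, at most 14 in all, crops included, and the job is handed in when it is done.

```bash
mkdir -p pics; ls; python3 - <<'E'
from bench import env, optics
import cv2
for n in ["scene","side"]:
    f=optics.grab_frame(n); cv2.imwrite(f"pics/{n}0.png",f["pixels"]); print(n,f["mtx"].tolist(),f["R"].tolist(),f["t"].tolist())
    for q in ["bottle_green","jar_red","can_yellow","carton_purple","bottle_brown","jar_brown","insert_green","insert_red","insert_yellow","insert_purple"]:
        print(q,[(round(m["p"],2),[int(v) for v in m["bbox"]]) for m in optics.masks_of(n,q)][:3])
print(env.read_time_s(), env.grip_point_offset, env.read_tcp_rot())
f=optics.grab_frame("wrist");print(f["tool_from_camera"].tolist(),f["mtx"].tolist())
E
```

```text
pics
scene [[436.4773528313849, 0.0, 247.88937871526508], [0.0, 436.4773528313849, 188.223166219351], [0.0, 0.0, 1.0]] [[-0.7009662545428522, 0.712782061124298, 0.02424960477127939], [0.3667041424422039, 0.38937093124834576, -0.8449368910247226], [-0.6116979498967552, -0.5833798173044674, -0.5343160177777876]] [0.37898551931762764, -0.18058346937144454, 1.5754833159464832]
bottle_green []
jar_red [(0.62, [310, 185, 331, 217])]
can_yellow [(0.91, [275, 160, 295, 194])]
carton_purple [(0.76, [160, 124, 176, 156])]
bottle_brown [(0.93, [328, 216, 347, 261]), (0.5, [161, 124, 175, 159]), (0.33, [224, 198, 268, 224])]
jar_brown [(0.73, [210, 187, 241, 211]), (0.55, [240, 149, 258, 176]), (0.49, [171, 166, 209, 191])]
insert_green [(0.86, [173, 170, 207, 188]), (0.46, [239, 149, 259, 175]), (0.18, [227, 199, 271, 223])]
insert_red [(0.56, [209, 190, 242, 211])]
insert_yellow [(0.9, [225, 200, 271, 225]), (0.19, [188, 181, 224, 203])]
insert_purple [(0.67, [190, 181, 223, 202]), (0.46, [310, 185, 329, 215])]
side [[500.04732687992015, 0.0, 255.20902502974272], [0.0, 500.04732687992015, 194.
[... 585 characters left out ...]
02, 184, 319, 213])]
insert_green [(0.57, [252, 163, 291, 183])]
insert_red [(0.76, [223, 184, 256, 202])]
insert_yellow [(0.67, [200, 194, 241, 216]), (0.6, [303, 182, 319, 213])]
insert_purple [(0.54, [240, 172, 271, 193])]
1.1 0.0187 [9.87248095e-01 1.59189191e-01 2.70123309e-05 1.51160233e-05]
[[0.0012167947557222213, -0.9493689669867383, -0.31416092044213995, 0.079523147773291], [0.9999989813338309, 0.0013895996521852043, -0.00032610443705588646, 0.0002455390462025031], [0.0007461513383141883, -0.3141602036148704, 0.9493696907542606, -0.14349131865619894], [0.0, 0.0, 0.0, 1.0]] [[288.15022525134515, 0.0, 256.5877641397045], [0.0, 288.15022525134515, 192.16564216681803], [0.0, 0.0, 1.0]]
```

```bash
python3 - <<'E'
import cv2
for n in ["scene","side"]:
    cv2.imwrite(f"pics/{n}c.png",cv2.resize(cv2.imread(f"pics/{n}0.png")[90:310,110:400],(790,599),interpolation=cv2.INTER_CUBIC))
E
```

```text
(no output)
```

View pics/scenec.png

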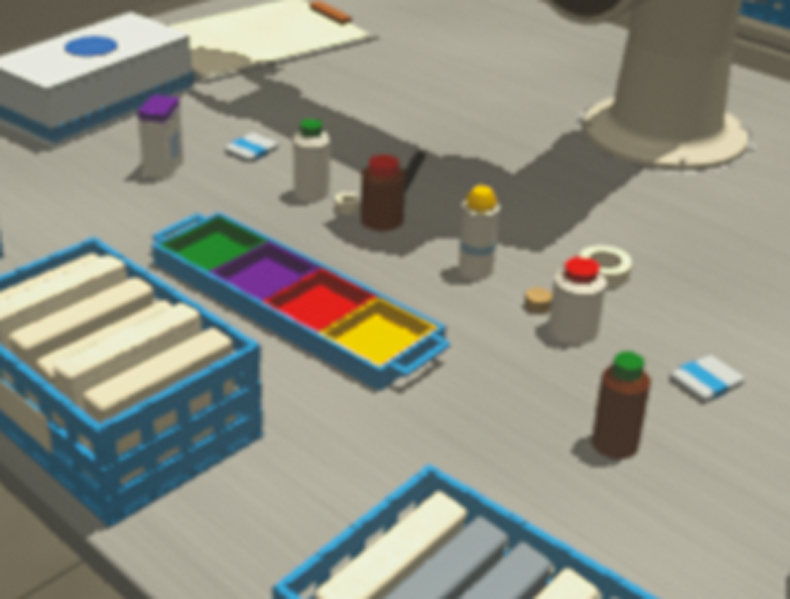

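View pics/sidec.png

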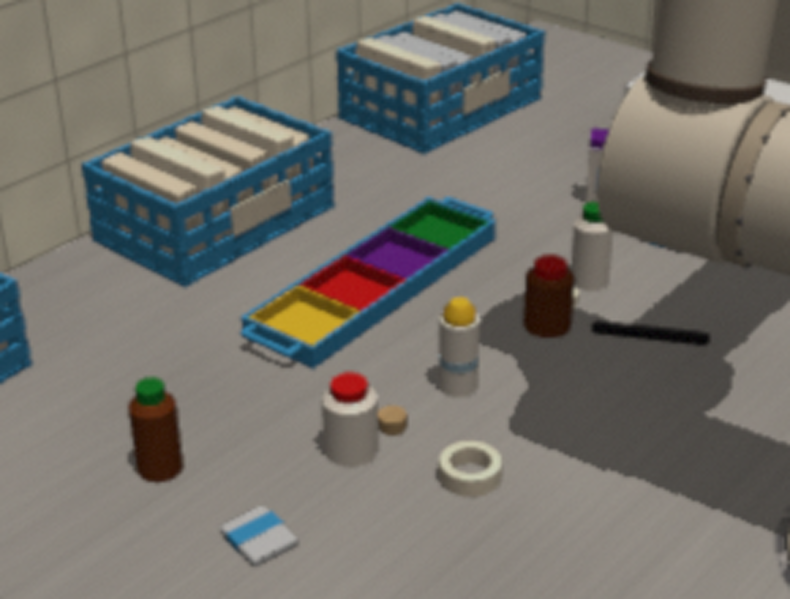

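The scene shows the caddy in the order green, purple, red, yellow from the far left (crop pixels 213,245 to 381,333). The bottle is at (311,126), the carton at (159,107), the can at (482,190) and the jar at (581,268). The brown jar is at (384,162) and the brown bottle at (629,360). The networks confused some of these, so I'm measuring from the cap tops.

```bash
cat > h.py <<'E'
import numpy as np, cv2
from bench import env, optics
from scipy.spatial.transform import Rotation as Ro
H=dict(bottle_green=.092,jar_red=.076,can_yellow=.098,carton_purple=.086,bottle_brown=.092,jar_brown=.076)
def ray(K,R,t,uv,z):
    c=-R.T@t; d=R.T@np.linalg.solve(K,[uv[0],uv[1],1.]); return c+d*(z-c[2])/d[2]
def wrist():
    p,q=env.read_ee_pos(),env.read_tcp_rot(); f=optics.grab_frame("wrist")
    T=np.eye(4);T[:3,:3]=Ro.from_quat(q).as_matrix();T[:3,3]=p
    W=np.linalg.inv(T@f["tool_from_camera"]); f["R"],f["t"]=W[:3,:3],W[:3,3]; return f
def down(yaw):  # tool z down; tool y axis direction = yaw+pi/2-ish line
    return (Ro.from_euler('z',yaw)*Ro.from_euler('x',np.pi)).as_quat()
E
python3 - <<'E'
from h import *
S=290/790.
P={"scene":dict(carton_purple=(159,107),bottle_green=(311,126),jar_brown=(384,162),can_yellow=(482,188),jar_red=(581,268),bottle_brown=(629,360),green=(213,245),purple=(268,270),red=(322,302),yellow=(381,333)),
"side":dict(carton_purple=(600,136),bottle_green=(592,211),jar_brown=(550,265),can_yellow=(460,299),jar_red=(349,383),bottle_brown=(150,388),green=(440,226),purple=(397,256),red=(351,285),yellow=(303,317))}
for c,d in P.items():
    f=optics.grab_frame(c)
    for k,(u,v) in d.items(): print(c,k,ray(f["mtx"],f["R"],f["t"],(110+u*S,90+v*220/599),H.get(k,.010))[:2].round(3))
E
```

```text
scene carton_purple [ 0.549 -0.352]
scene bottle_green [ 0.461 -0.184]
scene jar_brown [ 0.442 -0.087]
scene can_yellow [0.44  0.052]
scene jar_red [0.462 0.195]
scene bottle_brown [0.572 0.323]
scene green [ 0.624 -0.165]
scene purple [ 0.614 -0.086]
scene red [ 0.614 -0.004]
scene yellow [0.61  0.075]
side carton_purple [ 0.551 -0.351]
side bottle_green [ 0.451 -0.184]
side jar_brown [ 0.436 -0.088]
side can_yellow [0.444 0.047]
side jar_red [0.455 0.19 ]
side bottle_brown [0.567 0.322]
side green [ 0.645 -0.17 ]
side purple [ 0.639 -0.087]
side red [ 0.637 -0.009]
side yellow [0.633 0.07 ]
```

```bash
python3 - <<'E'
from h import *
env.reach([.52,.05,.33],down(np.pi/2)); print(env.read_ee_pos(),env.read_time_s(),env.read_joint_pos().round(2) if hasattr(env.read_joint_pos(),'round') else env.read_joint_pos())
f=wrist(); np.savez("w1.npz",**{k:f[k] for k in("pixels","mtx","R","t")})
cv2.imwrite("pics/w1.png",cv2.resize(f["pixels"],(800,600),interpolation=cv2.INTER_CUBIC))
for q in list(H)+["insert_green","insert_red","insert_yellow","insert_purple"]:
    print(q,[(round(m["p"],2),[int(v) for v in m["bbox"]]) for m in optics.masks_of("wrist",q)][:2])
hsv=cv2.cvtColor(f["pixels"],cv2.COLOR_BGR2HSV)
for n,lo,hi in[("green",50,75),("purple",130,160),("yellow",20,32),("red",0,6),("red2",170,180)]:
    m=cv2.inRange(hsv,(lo,130,60),(hi,255,255)); N,_,st,ce=cv2.connectedComponentsWithStats(m)
    print(n,[(st[i].tolist(),ce[i].round(1).tolist(),ray(f["mtx"],f["R"],f["t"],ce[i],.09)[:2].round(3).tolist(),ray(f["mtx"],f["R"],f["t"],ce[i],.012)[:2].round(3).tolist()) for i in range(1,N) if st[i,4]>40])
E
```

```text
[0.52005357 0.049252   0.32978147] 3.7083 [-0.14 -0.03  1.6  -0.    1.57 -0.14]
bottle_green [(0.58, [206, 267, 234, 316])]
jar_red [(0.78, [191, 25, 228, 72])]
can_yellow [(0.9, [188, 139, 222, 172]), (0.75, [297, 244, 346, 281])]
carton_purple [(0.62, [257, 338, 276, 345]), (0.41, [296, 240, 346, 282])]
bottle_brown []
jar_brown [(0.65, [191, 217, 225, 256])]
insert_green [(0.89, [292, 244, 343, 283])]
insert_red [(0.79, [294, 156, 349, 202]), (0.48, [190, 137, 220, 171])]
insert_yellow [(0.91, [293, 102, 354, 159])]
insert_purple [(0.68, [292, 199, 349, 248])]
green [([297, 244, 49, 33, 1246], [320.1, 259.7], [0.616, -0.106], [0.635, -0.153]), ([308, 280, 31, 3, 49], [324.4, 281.1], [0.625, -0.144], [0.646, -0.199])]
purple [([296, 202, 52, 44, 1772], [320.9, 221.4], [0.612, -0.042], [0.631, -0.077])]
yellow [([295, 104, 58, 54, 2870], [323.0, 130.3], [0.606, 0.088], [0.624, 0.079]), ([189, 147, 24, 23, 434], [200.1, 158.0], [0.443, 0.051], [0.428, 0.035])]
red [([193, 31, 27, 31, 633], [205.8, 46.1], [0.458, 0.187], [0.446, 0.199]), ([296, 155, 54, 49, 2012], [321.4, 176.4], [0.608, 0.025], [0.626, 0.004]), ([195, 236, 22, 22, 371], [205.6, 246.7], [0.443, -0.083], [0.427, -0.126])]
red2 [([296, 188, 53, 16, 260], [326.0, 197.8], [0.617, -0.006], [0.637, -0.033])]
```

View pics/w1.png

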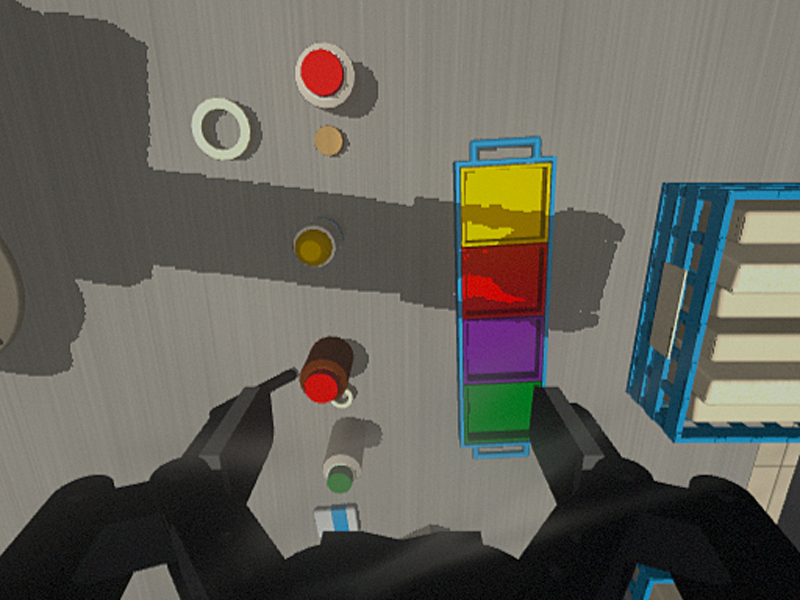

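The wrist view shows the caddy with rim corners at (455,161), (555,157) and (461,445). Jar lid is at (322,73), can cap (313,245), bottle cap (340,479) and brown jar (321,387), and the cork at (328,141) stays low. Now I'll refine the positions.

```bash
python3 - <<'E'
from h import *
f=np.load("w1.npz")
for n,u,v,z in[("TL",455,161,.025),("TR",555,157,.025),("BL",461,445,.025),("y/r L",459,245,.024),("y/r R",550,242,.024),("r/p",460,320,.024),("r/p R",547,316,.024),("p/g L",461,383,.024),("can",314,245,.098),("jar",322,73,.076),("bottle",340,478,.092),("jarB",321,386,.076),("cork",328,138,.02)]:
    print(n,ray(f["mtx"],f["R"],f["t"],(u*.64,v*.64),z)[:2].round(4))
for q in["can_yellow","jar_red"]:
    pass
E
```

```text
TL [0.5706 0.1206]
TR [0.6654 0.1243]
BL [ 0.5896 -0.198 ]
y/r L [0.5778 0.0395]
y/r R [0.6694 0.0426]
r/p [ 0.5822 -0.0415]
r/p R [ 0.6745 -0.0369]
p/g L [ 0.5864 -0.1169]
can [0.4457 0.0544]
jar [0.4563 0.1886]
bottle [ 0.4565 -0.1889]
jarB [ 0.4398 -0.0916]
cork [0.4501 0.1414]
```

```bash
cat >> h.py <<'E'
INS=dict(yellow=(.6216,.0793),red=(.626,.0014),purple=(.630,-.0765),green=(.6345,-.1543)); CY=.055
def pick(xy,z,yaw,width,lift=.14):
    q=down(yaw); env.reach([*xy,z+lift],q); env.gripper_to(.085)
    env.line_to([*xy,z+.02],feed=.2); env.line_to([*xy,z],feed=.08)
    print("pose",env.read_ee_pos()); env.gripper_to(width-.012,f_grip=40)
    print("grip",env.read_grip_width(),env.read_grip_force()); env.line_to([*xy,z+lift],feed=.2)
    print("lifted",env.read_grip_width(),env.read_grip_force(),env.read_time_s())
def place(xy,z,yaw,width,lift=.14):
    q=down(yaw); z=z+.007
    env.reach([*xy,z+lift-.007],q); env.line_to([*xy,z+.02],feed=.2)
    hit=env.line_to([*xy,z-.003],feed=.03,threshold=3.); print("hit",hit,env.read_ee_pos()[2]-z)
    env.gripper_to(min(width+.025,.085)); env.line_to([*xy,z+lift],feed=.2); print("t",env.read_time_s())
E
python3 - <<'E'
from h import *
Y=np.pi/2
pick((.445,.052),.036,Y,.038)
place(INS["yellow"],.036,Y+CY,.038)
f=wrist(); cv2.imwrite("pics/w2.png",f["pixels"])
E
```

```text
pose [0.44517893 0.05199456 0.03630333]
grip 0.037244606164588294 40.02215623855591
lifted 0.03687655630716586 39.83222186565399 7.6917
hit True 5.829414287258916e-05
t 11.0
```

View pics/w2.png

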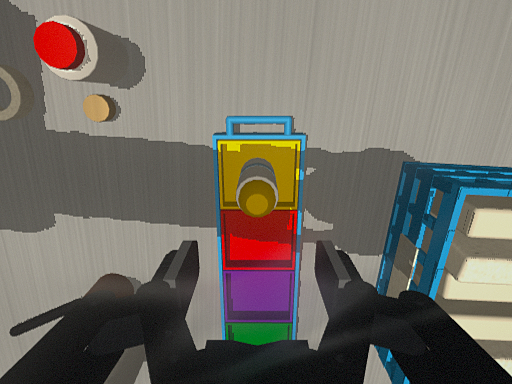

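The can stands upright in yellow. Jar and bottle next, then a look at the carton.

```bash
python3 - <<'E'
from h import *
Y=np.pi/2
pick((.457,.189),.023,Y,.050); place(INS["red"],.023,Y+CY,.050)
pick((.456,-.187),.031,Y,.042); place(INS["green"],.031,Y+CY,.042)
env.reach([.55,-.25,.28],down(Y))
f=wrist(); np.savez("w3.npz",**{k:f[k] for k in("pixels","mtx","R","t")})
cv2.imwrite("pics/w3.png",cv2.resize(f["pixels"],(800,600),interpolation=cv2.INTER_CUBIC)); print(env.read_time_s())
E
```

```text
pose [0.45697225 0.18900953 0.02308334]
grip 0.04873887588357177 41.927407129333005
lifted 0.048874953549157135 41.50732113135746 14.65
hit True 0.0007725520463016042
t 18.2083
pose [ 0.45599894 -0.18698391  0.03110701]
grip 0.041337422133150496 40.449535846710205
lifted 0.04124796812899741 40.5674484372139 21.95
hit True 0.000607320459225201
t 25.275
26.0167
```

View pics/w3.png

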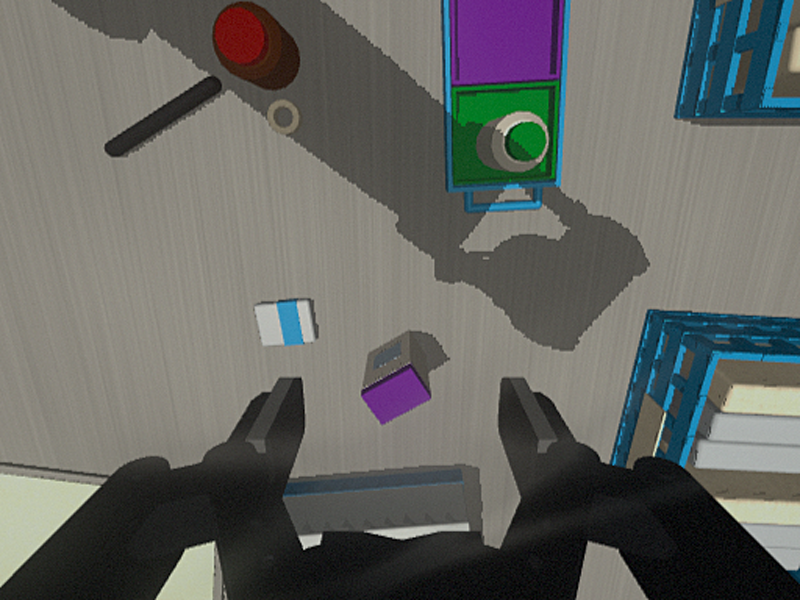

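The bottle stands in the green compartment at about (505,138). The carton's top has corners near (362,392), (413,366), (430,398) and (381,424), with a grey case beyond it from row 470.

```bash
python3 - <<'E'
from h import *
f=np.load("w3.npz"); hsv=cv2.cvtColor(f["pixels"],cv2.COLOR_BGR2HSV)
m=cv2.inRange(hsv,(130,110,50),(160,255,255)); N,l,st,ce=cv2.connectedComponentsWithStats(m)
i=[i for i in range(1,N) if 220<ce[i][1]<290 and st[i,4]>100][0]
p=np.argwhere(l==i)[:,::-1]
w=np.array([ray(f["mtx"],f["R"],f["t"],u,.086)[:2] for u in p]).astype(np.float32)*1000
print(cv2.minAreaRect(w))
for c in[(362,392),(413,366),(430,398),(381,424),(285,480),(470,465)]: print(ray(f["mtx"],f["R"],f["t"],np.array(c)*.64,.086 if c[1]<430 else .06)[:2].round(4))
E
```

```text
((543.2001953125, -362.81201171875), (49.89299392700195, 36.89697265625), 31.67439842224121)
[ 0.5159 -0.3606]
[ 0.5586 -0.3364]
[ 0.5733 -0.3662]
[ 0.5315 -0.3917]
[ 0.436  -0.4722]
[ 0.6152 -0.4544]
```

```bash
python3 - <<'E'
from h import *
pick((.545,-.362),.030,np.radians(31),.034)
place(INS["purple"],.030,np.pi/2+CY,.034)
env.reach([.52,.05,.33],down(np.pi/2))
for n in["wrist","scene"]:
    f=optics.grab_frame(n); cv2.imwrite(f"pics/{n}4.png",f["pixels"] if n=="wrist" else cv2.resize(f["pixels"][90:310,110:400],(790,599),interpolation=cv2.INTER_CUBIC))
E
```

```text
pose [ 0.54458957 -0.36156462  0.02927969]
grip 0.034168316753190396 26.179212033748627
lifted 0.033302942248387216 26.27932906150818 29.725
hit True 0.0001742888453199823
t 33.4333
```

View pics/wrist4.png

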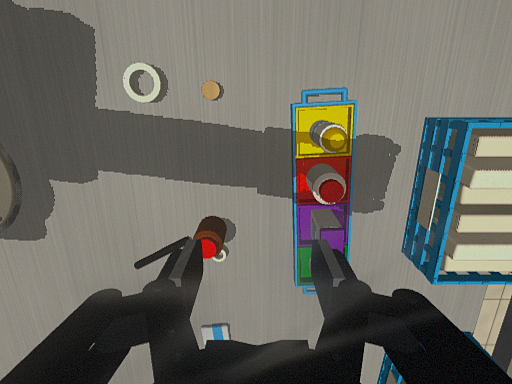

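View pics/scene4.png

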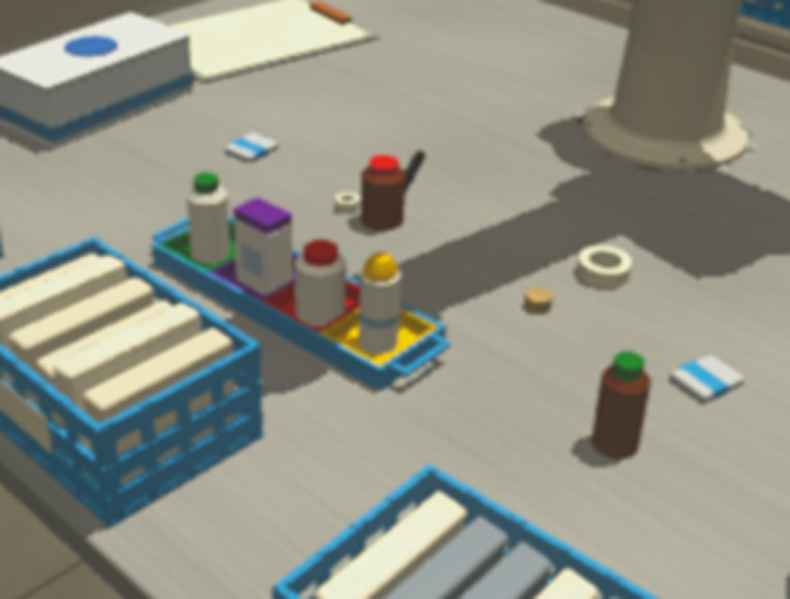

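All four supplies stand upright in their own colours (caps at 206,181; 263,214; 320,250; 381,262) and the brown ones haven't moved. A quick numeric check, then I hand in.

```bash
python3 - <<'E'
from h import *
f=optics.grab_frame("scene"); ok=True
for k,c,(u,v) in[("bottle_green","green",(206,180)),("carton_purple","purple",(263,214)),("jar_red","red",(320,248)),("can_yellow","yellow",(381,260))]:
    e=ray(f["mtx"],f["R"],f["t"],(110+u*290/790,90+v*220/599),H[k]+.007)[:2]-INS[c]; print(k,e.round(3)); ok&=np.hypot(*e)<.022
if ok: print(env.close_job())
E
```

```text
bottle_green [0.003 0.002]
carton_purple [0.004 0.009]
jar_red [0.    0.005]
can_yellow [0.003 0.007]
the job is handed in; nothing more can be done
None
```

All four white supplies stand upright in their own colour's compartments, within about 10 mm of centre by the final camera check. The brown bottle and jar stand where they were, and the job was handed in at about 35 s of the 102 s allowed; no verdict was returned.

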